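Set and lock the hold-down of a tin holder

ROBOT

A 7-joint arm with a two-finger parallel gripper is mounted at the origin on a cart in front of the work surface, level with it; the furniture and walls round the work are solid. World frame = base frame: x ahead of the robot, y to its left, z up, the work surface at z = 0. Lengths are in m, angles in rad, forces in N, time in s.
With the tool pointing down it reaches from about 0.35 to 0.9 m from the base axis. Payload 19.9 kg.
Tool frame: the origin (TCP) lies at the very end of the fingers, on their centre line; the grasp point (between the pads) lies 19 mm behind it; z points along the fingers, y is the direction in which the jaws open and shut (so a half turn about z gives the same grasp; the last joint's range is limited). The gripper opens to 85 mm and grips with 20 to 120 N. Pads are 22 mm wide; open, the fingers measure 114 mm over their backs; the gripper's body (76 mm by 85 mm) begins 54 mm behind the grasp point. The pads swing forward as they close: fully open they stand 13 mm farther back than shut.
Start: joints at [1.173, 0.417, -0.01, 1.614, 0.005, 1.111, -0.053], TCP at [0.218, -0.586, 0.231] pointing down, gripper open.
Joint ranges: [-2.81, 2.81], [-0.39, 2.02], [-1.27, 1.25], [0.06, 2.57], [-1.19, 4.33], [0.19, 2], [-2.82, 2.82]. Speed limits (rad/s): [1.89, 1.89, 2.39, 2.39, 3.01, 3.01, 3.01].

INTERFACE

Orientations are given as a unit quaternion [x, y, z, w].
In Python, from rig import ctrl, read_camera, finder gives the robot as it stands.
- The arm moves only by the tool send_rows, never from a script. Its arguments are lists of equal length, an entry for each row: "hand": the closure, from -1 (fully open) to 1 (shut), so that 0 is half open; "slide": the shift along the tool's x, y, z normalised to -1 to 1, where 1 is 5 cm, a list of three; "yaw": the turn about the tool's z normalised to -1 to 1, where 1 is 8 degrees. A call has 1 to 5 rows; each row shifts and turns the pose as measured when the row begins, along the tool's axes as they then stand; what a row does not reach is not made up. A row lasts 1/10 s, in which the tool goes at most 50 mm and 8.59 degrees, less where a joint would pass 70% of its speed; a pose out of reach is approached as far as the arm can. A call with a number of a shift or a turn outside -1 to 1 is refused whole. A call with a gripper value outside its range is refused whole. The fingers move at their own pace and stop on an object; the grip force is fixed at half the most. Time passes only in rows, so rows that do not move let the fingers close. It gives the time, the measured TCP pose, the force and the opening at its end, in the units of the state.
- ctrl.read_state(): the state, without advancing time (a new reading comes with each control period).
- read_camera(name): name is "scene" or "top"; returns a dict with "frame" (480x640x3 uint8, red, green, blue), "range_z" (480x640 float32, m along the optical axis (not along the pixel's ray), 0 where there is no reading), "camera_matrix" (3x3 intrinsics, pixels), "extrinsics" (4x4, takes a point from camera to world coordinates). Camera axes: x right, y down, z forward; pixel columns grow to the right and rows downward; lengths in m; the calibration is good to about 2 mm. A picture is of the moment at which its call begins.
- ctrl.close_job(): hands the job in, once; it reports no verdict.
Trained networks look in a picture, given as the dict that the camera call returned (one of the last four; its "shot" number tells which), for a name from the list of things; names that differ only in an ending like _2 or _b are one class to them, and where a whole thing is asked for, a point or a joint stands for the part that bears it (a point fixed in the world has none). Each returns a list of dicts, best first, with "score" (0 to 1); they miss things now and then, are a little off and sometimes report something else, mostly with a low value. They report only what shows in the picture. A call takes as long as a camera call.
- finder.boxes_of(picture, name): "location" ([column, row] in pixels, amid what is visible of it).
- finder.tip_of(picture, name): "location" ([column, row] in pixels: a listed point, or the origin of a listed thing).
The state is a dict: "time": time; "qpos": joint angles; "qvel": joint speeds; "joint_torque": joint torques, N m; "tcp_pos": TCP position; "orientation": TCP orientation; "contact_force": force on the tool from outside, world axes, zero at the start; "ft_torque": the same for the moment, N m; "width": finger opening in m.
Only numpy, scipy, OpenCV 4.12 (cv2) and the standard library are available. Lean on these libraries where they do the work, as an engineer would, in place of code of your own. Each camera call takes 0.05 s, during which the arm holds its last target. There are 200 camera calls.

TASK

A soup tin stands under the hold-down of a bench tin holder. Slide the stop rod down by its black knob until its soft foot rests lightly on the tin's lid, without pressing hard or shifting the tin; then swing the red-tipped clamp lever fully home, towards the front, so that the rod is locked there with the foot still on the lid. Leave the jar, shaker and pot round it where they stand.

Things in the scene. Friction and masses are not known exactly. Their poses are not given: they have to be found in the camera images.
- stand: tin holder fixed to the worktop: grey base plate 170 x 120 x 10 mm, column at its back, arm with an aluminium head (40 x 64 mm in plan, underside 150 mm and top 185 mm above the worktop) that guides the stop rod. Origin on the worktop under the rod's axis; z up, x from the rod to the column (the front, -x, faces roughly the robot), y to the left.
- stop_rod (a joint): how far the upright steel stop rod (12 mm thick) has been slid down, m: 0 fully raised, 0.060 lowest. It stays wherever it is left; sliding it down takes about 7 N while the clamp is loose. Once clamped it is held fast.
- knob_top (a point): centre of the flat top of the rod's round black knob (34 mm across, 24 mm high, 28 mm of flat to push on); 272 mm above the worktop when the rod is raised, and goes down with the rod.
- rod_end (a point): lower end of the stop rod, 142 mm above the worktop when raised. Below it a black rubber foot, 28 mm across, sits on a brass screw; how far the screw stands out is not known: the foot's underside lies 20 to 46 mm below this point. The foot yields 0.2 mm per newton, 9 mm at most. More than 10 N on the lid would dent it.
- clamp_lever (a joint): angle of the clamp lever on the head, rad: 0 points to the stand's right (its -y), 1.57 is fully home against its stop, pointing to the stand's front (its -x). Turns clockwise seen from above, stays where left. Below about 1.05 it is loose and turns freely; beyond that a cam bears on the rod and it needs up to about 15 N at its post.
- lever_post (a point): centre of the red round upright post on the lever's end: 14 mm across, from 188 to 232 mm above the worktop (from 195 mm up it stands free above the lever; this point is at 214 mm), 65 mm from the pivot.
- lever_pivot (a point): point on the lever's upright pivot axis, 214 mm above the worktop; 30 mm to the right (stand's -y) of the rod's axis.
- soup_tin: soup tin under the foot, 57 mm across and 72 mm high, loose on a cork disc of the base (12 mm above the worktop), its lid 84 mm above the worktop; origin at the centre of its underside.
- spice_jar: the spice jar with the red cap, a bystander on the worktop near the holder, 45 mm across, 106 mm high; origin at the centre of its underside.
- salt_shaker: the salt shaker, a bystander on the worktop near the holder, 44 mm across, 90 mm high; origin at the centre of its underside.
- cream_pot: the hand cream pot (red lid), a bystander on the worktop near the holder, 58 mm across, 50 mm high; origin at the centre of its underside.

How it is judged:
On the way, in this order (a step that is already met when the one before it is completed fails the run):
1. the foot rests on the tin's lid while the clamp is still loose (contact force between stop_rod and soup_tin above 0.5 N and value of joint clamp_lever below 1 rad), for 0.2 s.
2. the clamp lever is swung home with the foot still on the lid (contact force between stop_rod and soup_tin above 0.5 N and value of joint clamp_lever above 1.4 rad), for 0.2 s.
At the end, for the whole second after the job is handed in: The foot bears on the tin's lid with 0.5 to 10 N, the clamp lever stands beyond 1.4 rad (home is 1.57), and the tin stands upright and still within 6 mm of where it was (all of step 2 and contact force between stop_rod and soup_tin below 10 N and distance of soup_tin from where it was at the start of the episode below 0.006 m and angle between soup_tin's own z axis and vertical below 0.1 rad and linear speed of soup_tin below 0.02 m/s); the robot touches nothing.
It fails at once if the foot presses on the tin with more than 10 N (dented lid) (contact force between stop_rod and soup_tin above 10 N).
It fails at once if the tin is shifted by more than 10 mm (distance of soup_tin from where it was at the start of the episode above 0.01 m).
It fails at once if the spice jar with the red cap is moved by more than 20 mm or tipped (distance of spice_jar from where it was at the start of the episode above 0.02 m or angle between spice_jar's own z axis and vertical above 0.4 rad).
It fails at once if the salt shaker is moved by more than 20 mm or tipped (distance of salt_shaker from where it was at the start of the episode above 0.02 m or angle between salt_shaker's own z axis and vertical above 0.4 rad).
It fails at once if the hand cream pot is moved by more than 20 mm or tipped (distance of cream_pot from where it was at the start of the episode above 0.02 m or angle between cream_pot's own z axis and vertical above 0.4 rad).
It also fails if it takes over 64 s, if anything falls off the work surface, if the arm or the gripper's body presses on something with over 40 N, if the wrist force passes 120 N, or if a joint passes its speed limit or range.

## Working session

There is one attempt and no reset: what is moved stays moved. The work goes in short steps, Python scripts to look and compute and a tool call to move; the robot and the scene stay as the last step left them, time stands still between calls to the robot, and variables do not carry over. Pictures are saved under pics/ and viewed, about 8 in all and at most 12, crops included, and the job is handed in when it is done.

Besides the shell and the picture viewer there is one more tool, called after "Call:" as name(argument=value, ...) on one line, values as JSON. send_rows: Moves the arm, as the interface text tells. Its arguments: {"type":"object","properties":{"hand":{"type":"array"},"slide":{"type":"array"},"yaw":{"type":"array"}},"required":["hand","slide","yaw"]}

```bash
mkdir -p pics; ls
cat > h.py <<'E'
import numpy as np, cv2
from rig import ctrl, read_camera, finder
def save(p,n): cv2.imwrite(f'pics/{n}.png', cv2.cvtColor(p['frame'],cv2.COLOR_RGB2BGR))
def ray(p,uv):
    K=p['camera_matrix'];T=p['extrinsics']
    d=T[:3,:3]@np.linalg.solve(K,[uv[0],uv[1],1.]); return T[:3,3],d
def atz(p,uv,z):
    o,d=ray(p,uv); return o+d*(z-o[2])/d[2]
def dep(p,uv):
    o,d=ray(p,uv); u,v=int(round(uv[0])),int(round(uv[1]))
    w=p['range_z'][v-2:v+3,u-2:u+3]; w=w[w>0]
    return o+d*np.median(w) if len(w) else None
def proj(p,X):
    T=p['extrinsics'];c=T[:3,:3].T@(np.array(X)-T[:3,3]);q=p['camera_matrix']@c;return q[:2]/q[2]
E
python3 - <<'E'
from h import *
np.set_printoptions(precision=4,suppress=True)
Z=dict(knob_top=.272,rod_end=.142,lever_post=.214,lever_pivot=.214,soup_tin=.012,spice_jar=0,salt_shaker=0,cream_pot=0,stand=0)
print(ctrl.read_state())
for c in('scene','top'):
    p=read_camera(c);save(p,c+'0');print(c,p['extrinsics'])
    for n,z in Z.items():
        for r in finder.tip_of(p,n)[:2]: print(n,r['score'],r['location'],atz(p,r['location'],z),dep(p,r['location']))
E
```

```text
pics
{'time': 0.0, 'qpos': array([ 1.1725,  0.418 , -0.0103,  1.6142,  0.0047,  1.1107, -0.053 ]), 'qvel': array([ 0.0002,  0.0001,  0.001 , -0.0006, -0.0003, -0.0011,  0.0006]), 'joint_torque': array([ -0.0012, -86.4471,   0.679 , -43.4903,   0.0192,   0.0075,
        -0.    ]), 'tcp_pos': array([ 0.2181, -0.5853,  0.2306]), 'orientation': array([ 0.9841,  0.1774, -0.0002, -0.0006]), 'contact_force': array([-0.3288, -0.1919,  0.963 ]), 'ft_torque': array([-0.0419, -0.0051, -0.0067]), 'width': 0.08562635807976059}
scene [[-0.6582 -0.4915  0.5702  0.0255]
 [-0.7526  0.4476 -0.4829  0.4256]
 [-0.0179 -0.747  -0.6645  0.7993]
 [ 0.      0.      0.      1.    ]]
knob_top 0.74 [354.4, 182.2] [ 0.5483 -0.0951  0.272 ] [ 0.5567 -0.1035  0.2635]
rod_end 0.9 [353.1, 241.0] [ 0.5411 -0.089   0.142 ] [ 0.5331 -0.0811  0.1522]
lever_post 0.6 [401.9, 204.4] [ 0.4967 -0.1681  0.214 ] [ 0.4908 -0.1607  0.2214]
lever_pivot 0.64 [370.4, 201.8] [ 0.5412 -0.1312  0.214 ] [ 1.0576 -0.6887 -0.3722]
soup_tin 0.6 [347.4, 282.5] [ 0.5575 -0.0924  0.012 ] [ 0.5297 -0.0653  0.0532]
spice_jar 0.67 [287.1, 299.
[... 529 characters left out ...]
 [298.3, 218.6] [0.5963 0.0109 0.142 ] [0.602  0.0121 0.1068]
lever_post 0.59 [395.1, 264.8] [ 0.495  -0.1652  0.214 ] [ 0.4942 -0.1621  0.2303]
lever_pivot 0.74 [369.9, 239.5] [ 0.5425 -0.1213  0.214 ] [ 0.5444 -0.1236  0.1966]
soup_tin 0.51 [345.3, 245.9] [ 0.5514 -0.091   0.012 ] [ 0.5352 -0.0784  0.1803]
spice_jar 0.63 [296.3, 222.6] [0.6101 0.0203 0.    ] [0.5958 0.0169 0.0929]
salt_shaker 0.73 [390.5, 257.3] [ 0.5232 -0.1956  0.    ] [ 0.5174 -0.18    0.0872]
salt_shaker 0.27 [297.0, 222.2] [0.611  0.0187 0.    ] [0.5956 0.0152 0.0998]
cream_pot 0.8 [293.4, 272.1] [0.4953 0.0295 0.    ] [0.4934 0.0272 0.0502]
stand 0.67 [346.8, 248.5] [ 0.5464 -0.0951  0.    ] [ 0.5323 -0.0829  0.1569]
```

```bash
python3 -c "
import cv2
a=cv2.imread('pics/scene0.png')[130:350,230:480];b=cv2.imread('pics/top0.png')[170:330,250:450]
cv2.imwrite('pics/a.png',cv2.hconcat([cv2.resize(a,(500,440)),cv2.resize(b,(300,240)) if 0 else cv2.copyMakeBorder(cv2.resize(b,(300,240)),0,200,0,0,cv2.BORDER_CONSTANT)]))"
```

```text
(no output)
```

View pics/a.png

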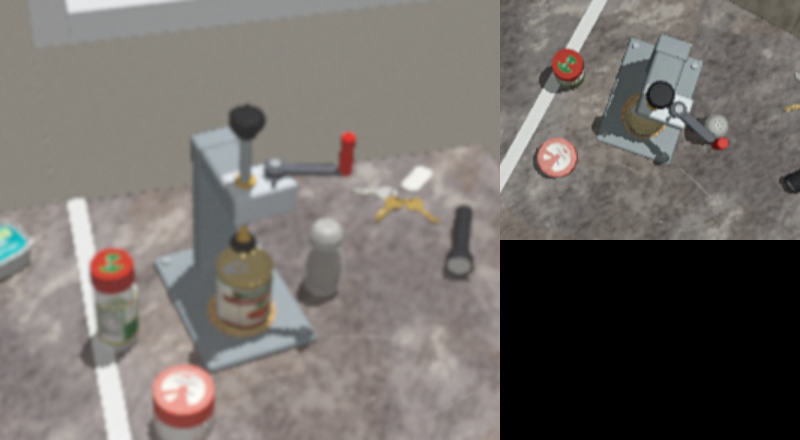

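View pics/top0.png

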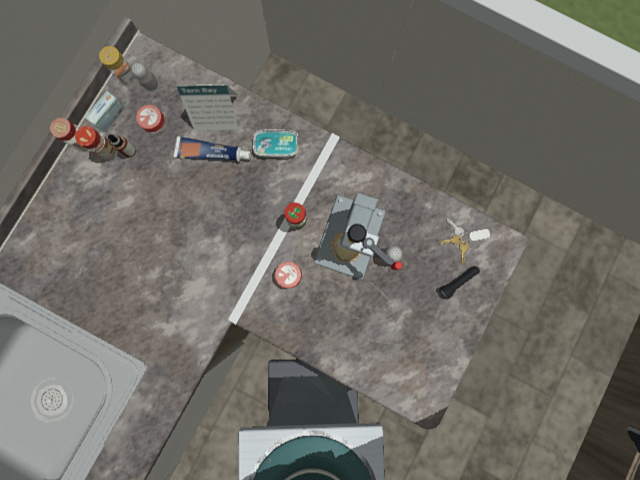

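The views show the tin holder at roughly (0.549, -0.092). The jar and pot are on its left, and the shaker is to its right under the lever post. The lever is at about 0.55 rad and the stand's yaw is about -15°. I'll close the hand, rise and approach above the knob.

Call:
send_rows(hand=[1,1,1,1,1], slide=[[0,0,-0.9],[0,0,-0.9],[0.8,-0.57,0],[0.8,-0.57,0],[0.8,-0.57,0]], yaw=[0,0,0,0,0])

```text
time: 1.5
tcp_pos: [0.2985, -0.4648, 0.3239]
orientation: [0.985, 0.172, -0.001, -0.0]
contact_force: [1.0, 0.9, 1.1]
width: 0.0125
```

Run:
```python
from h import *
p=read_camera('scene')
rod=np.array([.549,-.0925])
f=p['frame'].copy()
im=cv2.cvtColor(f,cv2.COLOR_RGB2BGR)[150:290,310:410]
im=cv2.resize(im,None,fx=4.2,fy=4.2,interpolation=cv2.INTER_CUBIC)
pts=[]
for z in (.272,.185,.142,.13,.12,.11,.10,.09,.084):
    uv=(proj(p,[*rod,z])-[310,150]+.5)*4.2; cv2.drawMarker(im,tuple(int(x) for x in uv),(0,255,0),cv2.MARKER_CROSS,8,1); cv2.putText(im,str(z),(int(uv[0])+60,int(uv[1])),0,.35,(0,0,255),1)
cv2.imwrite('pics/b.png',im); print(ctrl.read_state()['tcp_pos'],ctrl.read_state()['contact_force'])
```

```text
[ 0.30447387 -0.45803261  0.32410059] [10.96224405  4.44276459  2.29353324]
```

View pics/b.png

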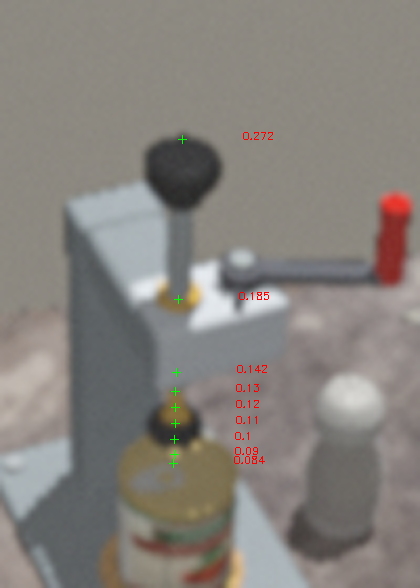

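The crop puts the knob's top about 8 mm below its fully raised height, in line with the 0.2635 depth reading. The foot's underside is at roughly 0.107, leaving a gap of about 23 mm to the lid. I'll refine the knob centre and stand yaw once from depth.

Run:
```python
from h import *
np.set_printoptions(precision=4,suppress=True)
for c in('top','scene'):
    p=read_camera(c);K=p['camera_matrix'];T=p['extrinsics']
    v,u=np.mgrid[:480,:640];d=p['range_z']
    X=np.stack([(u-K[0,2])/K[0,0]*d,(v-K[1,2])/K[1,1]*d,d],-1)@T[:3,:3].T+T[:3,3]
    near=(d>0)&(np.hypot(X[...,0]-.549,X[...,1]+.0925)<.03)
    m=near&(X[...,2]>.25)
    P=X[m];print(c,'knob',m.sum(),'max z',np.percentile(P[:,2],[50,80,95]))
    Q=P[P[:,2]>np.percentile(P[:,2],90)-.004]; print(' ctr',(Q.min(0)+Q.max(0))/2,Q.mean(0),np.ptp(Q,axis=0))
    m=(d>0)&(np.hypot(X[...,0]-.549,X[...,1]+.0925)<.14)&(X[...,2]>.005)&(X[...,2]<.0125)&(np.ptp(p['frame'].astype(int),axis=2)<35)
    r=cv2.minAreaRect((X[m][:,:2]*1000).astype(np.float32));print(' base',m.sum(),r)
    red=(p['frame'][...,0]>130)&(p['frame'][...,1]<60)&(X[...,2]>.19)&(X[...,2]<.25)&(X[...,1]<-.1)
    if red.sum(): print(' red',red.sum(),X[red].mean(0),X[red].min(0),X[red].max(0))
```

```text
top knob 302 max z [0.2632 0.2646 0.2655]
 ctr [ 0.55   -0.0931  0.264 ] [ 0.5504 -0.0929  0.2635] [0.0296 0.0314 0.0058]
 base 1894 ((548.7240600585938, -106.09016418457031), (220.0304718017578, 237.39939880371094), 42.836692810058594)
 red 6 [ 0.4929 -0.163   0.2305] [ 0.4886 -0.1658  0.2274] [ 0.4991 -0.1615  0.2323]
scene knob 253 max z [0.2627 0.2644 0.2654]
 ctr [ 0.5472 -0.0905  0.2637] [ 0.5467 -0.0901  0.2638] [0.0316 0.0295 0.0055]
 base 1823 ((554.2708740234375, -80.83772277832031), (252.1515350341797, 223.45489501953125), 74.50151062011719)
 red 78 [ 0.4887 -0.1628  0.2164] [ 0.4847 -0.1683  0.1938] [ 0.4956 -0.1584  0.2328]
```

Call:
send_rows(hand=[1,1,1,1,1], slide=[[0.8,-0.57,0],[0.8,-0.57,0],[0.8,-0.57,0],[0.8,-0.57,0],[0.8,-0.57,0]], yaw=[0,0,0,0,0])

```text
time: 2.15
tcp_pos: [0.4367, -0.2652, 0.3234]
orientation: [0.986, 0.167, -0.001, 0.001]
contact_force: [1.2, -0.6, -0.5]
width: -0.0001
```

Call:
send_rows(hand=[1,1,1,1,1], slide=[[0.7,-0.54,0],[0.7,-0.54,0],[0.7,-0.54,0],[0.6,-0.46,0],[0.2,-0.15,0.2]], yaw=[0,0,0,0,0])

```text
time: 2.65
tcp_pos: [0.5422, -0.1055, 0.314]
orientation: [0.986, 0.167, 0.0, 0.001]
contact_force: [-1.1, -0.3, 0.6]
width: -0.0
```

Call:
send_rows(hand=[1,1], slide=[[0,0,0],[0,0,0]], yaw=[0,0])

```text
time: 2.85
tcp_pos: [0.5426, -0.1054, 0.3128]
orientation: [0.986, 0.167, -0.001, 0.0]
contact_force: [0.5, -0.3, 0.6]
width: 0.0002
```

Call:
send_rows(hand=[1,1,1,1], slide=[[0.21,-0.21,0.3],[0,0,0.3],[0,0,0.1],[0,0,0]], yaw=[0,0,0,0])

```text
time: 3.25
tcp_pos: [0.5481, -0.0984, 0.2785]
orientation: [0.987, 0.163, -0.0, 0.002]
contact_force: [-0.2, -0.4, 0.3]
width: 0.0002
```

Call:
send_rows(hand=[1,1,1,1,1], slide=[[0.08,-0.14,0.1],[0,0,0.1],[0,0,0.1],[0,0,0.04],[0,0,0]], yaw=[0,0,0,0,0])

```text
time: 3.75
tcp_pos: [0.5503, -0.0916, 0.2626]
orientation: [0.987, 0.162, 0.001, 0.002]
contact_force: [0.2, -0.5, -0.6]
width: -0.0001
```

Call:
send_rows(hand=[1,1,1,1,1], slide=[[0,0,0.06],[0,0,0.06],[0,0,0.06],[0,0,0.06],[0,0,0.06]], yaw=[0,0,0,0,0])

```text
time: 4.25
tcp_pos: [0.5504, -0.0916, 0.249]
orientation: [0.987, 0.162, 0.002, 0.003]
contact_force: [-2.8, 0.4, 7.2]
width: -0.0001
```

Call:
send_rows(hand=[1,1,1], slide=[[0,0,0.03],[0,0,0.03],[0,0,0]], yaw=[0,0,0])

```text
time: 4.55
tcp_pos: [0.5504, -0.0916, 0.2464]
orientation: [0.987, 0.162, 0.002, 0.003]
contact_force: [-0.1, 0.1, -0.7]
width: 0.0001
```

Run:
```python
from h import *
p=read_camera('scene')
im=cv2.cvtColor(p['frame'],cv2.COLOR_RGB2BGR)[170:290,290:430]
cv2.imwrite('pics/c.png',cv2.resize(im,None,fx=5,fy=5,interpolation=cv2.INTER_CUBIC)); print(ctrl.read_state()['tcp_pos'],ctrl.read_state()['contact_force'])
```

```text
[ 0.55042279 -0.09166089  0.24647584] [-0.51253054 -0.36093201 -0.79211869]
```

View pics/c.png

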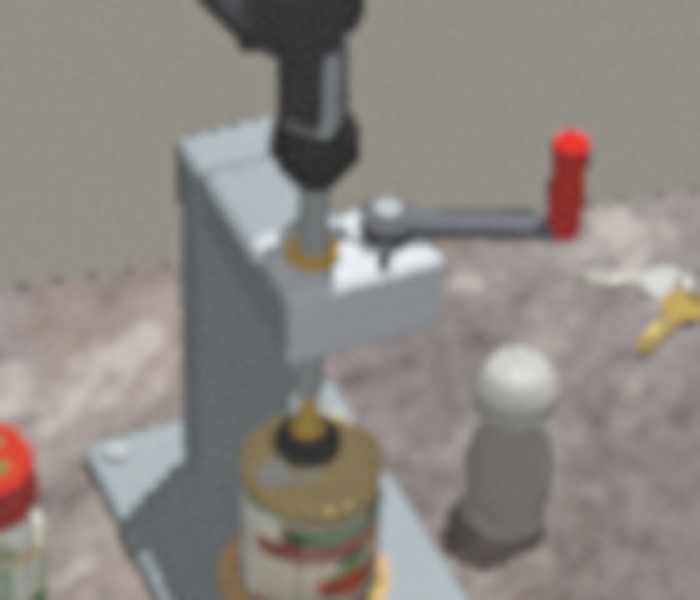

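The foot is still clear of the lid: its lower front edge is near y=466 in the crop, against about 493 expected at contact. I'll creep down.

Call:
send_rows(hand=[1,1,1], slide=[[0,0,0.02],[0,0,0.02],[0,0,0.02]], yaw=[0,0,0])

```text
time: 4.9
tcp_pos: [0.5506, -0.0917, 0.2443]
orientation: [0.987, 0.162, 0.002, 0.003]
contact_force: [-4.2, 0.4, 11.0]
width: 0.0002
```

Call:
send_rows(hand=[1,1], slide=[[0,0,0.02],[0,0,0.02]], yaw=[0,0])

```text
time: 5.1
tcp_pos: [0.5507, -0.0917, 0.2435]
orientation: [0.987, 0.162, 0.003, 0.004]
contact_force: [-6.5, 0.5, 14.5]
width: -0.0
```

Run:
```python
from h import *
p=read_camera('scene')
im=cv2.cvtColor(p['frame'],cv2.COLOR_RGB2BGR)[225:295,310:390]
cv2.imwrite('pics/d.png',cv2.resize(im,None,fx=7,fy=7,interpolation=cv2.INTER_CUBIC)); s=ctrl.read_state();print(s['tcp_pos'],s['contact_force'],s['ft_torque'])
```

```text
[ 0.55063024 -0.09164304  0.24351018] [-6.67600714e+00 -9.48232262e-03  1.32708870e+01] [0.1078692  1.43893138 0.00771378]
```

View pics/d.png

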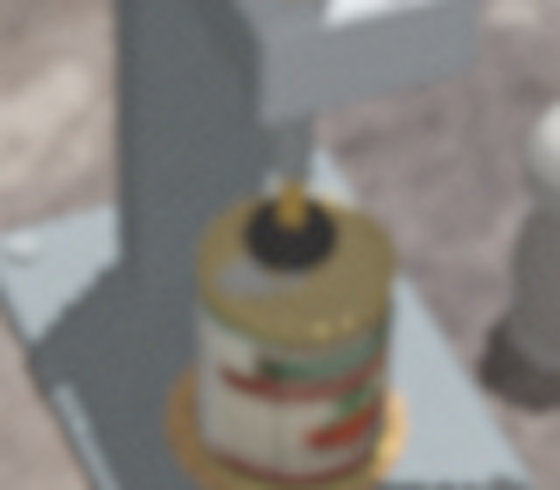

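The crop suggests the foot's lower edge is still 33 px above where it should be at contact, yet the force is rising. I'll check with depth down the foot's column.

Run:
```python
from h import *
np.set_printoptions(precision=4,suppress=True)
p=read_camera('scene')
for v in range(246,282):
    uv=(351,v);o,d=ray(p,uv);X=o+d*p['range_z'][v,351];print(v,X,p['frame'][v,351])
p2=read_camera('top')
for n,z in (('lever_post',.214),('lever_pivot',.214)):
    for q in(p,p2):
        for r in finder.tip_of(q,n)[:1]: print(n,r['score'],atz(q,r['location'],z))
```

```text
246 [ 0.5453 -0.088   0.1269] [114 115 118]
247 [ 0.5446 -0.0874  0.125 ] [114 118 118]
248 [ 0.544  -0.0868  0.1232] [113 116 119]
249 [ 0.5433 -0.0863  0.1214] [117 118 117]
250 [ 0.5468 -0.0897  0.1142] [122 116 106]
251 [ 0.5446 -0.0876  0.1143] [133 118  89]
252 [ 0.5465 -0.0897  0.109 ] [139 118  70]
253 [ 0.5452 -0.0884  0.1081] [139 114  63]
254 [ 0.5456 -0.0889  0.1048] [139 114  60]
255 [ 0.5465 -0.0898  0.1009] [138 113  61]
256 [ 0.5473 -0.0907  0.097 ] [123 102  60]
257 [ 0.5449 -0.0884  0.0975] [93 79 55]
258 [ 0.5433 -0.0869  0.0968] [64 60 56]
259 [ 0.5423 -0.086   0.0954] [55 51 50]
260 [ 0.5407 -0.0845  0.0948] [51 52 50]
261 [ 0.5394 -0.0833  0.0938] [51 50 51]
262 [ 0.5412 -0.0852  0.0885] [57 54 53]
263 [ 0.5386 -0.0826  0.0894] [77 76 73]
264 [ 0.539  -0.0831  0.086 ] [107 104  98]
265 [ 0.5399 -0.084   0.082 ] [123 119 109]
266 [ 0.5397 -0.084   0.0794] [128 120  99]
267 [ 0.5385 -0.0829  0.0782] [132 121  92]
268 [ 0.5346 -0.079   0.0809] [131 119  88]
269 [ 0.5323 -0.0769  0.0813] [130 119  87]
270 [ 0.5286 -0.0732  0.0838] [134 121  88]
271 [ 0.5294 -0.0742  0.0797] [134 121  89]
272 [ 0.5252 -0.0701  0.0829] [131 120  83]
273 [ 0.524  -0.0689  0.0819] [123 113  82]
274 [ 0.525  -0.07    0.0776] [118 108  85]
275 [ 0.5246 -0.0697  0.0753] [120 112  98]
276 [ 0.5248 -0.07    0.0721] [109 111  97]
277 [ 0.5236 -0.0689  0.071 ] [ 87 103  84]
278 [ 0.5256 -0.0709  0.0653] [82 93 75]
279 [ 0.5241 -0.0695  0.0646] [100  91  78]
280 [ 0.5236 -0.0691  0.0624] [120  92  82]
281 [ 0.5237 -0.0693  0.0593] [124  90  81]
lever_post 0.68 [ 0.494  -0.1711  0.214 ]
lever_pivot 0.86 [ 0.5404 -0.1288  0.214 ]
```

Depth shows the foot's side running continuously onto the lid at z≈0.085, so the foot is in contact. Sliding force was 14.5 N against about 7 N when free, so about 6–7 N is on the lid. I'll release and go to the far side of the lever post.

Call:
send_rows(hand=[1,1,1,1,1], slide=[[0,0,-0.1],[0,0,-0.2],[0,0,-0.5],[0,0,-0.5],[0,0,0]], yaw=[0,0,0,0,0])

```text
time: 5.95
tcp_pos: [0.5501, -0.0912, 0.3123]
orientation: [0.987, 0.162, 0.002, 0.003]
contact_force: [0.2, 0.3, 0.1]
width: 0.0001
```

Call:
send_rows(hand=[1,1,1,1,1], slide=[[-0.53,0.64,0],[-0.53,0.64,0],[-0.53,0.64,0],[0,0,0],[0,0,0]], yaw=[0,0,0,0,0])

```text
time: 6.45
tcp_pos: [0.5046, -0.2108, 0.3143]
orientation: [0.987, 0.164, 0.004, 0.004]
contact_force: [0.1, 1.7, 0.5]
width: -0.0001
```

Run:
```python
from h import *
np.set_printoptions(precision=4,suppress=True)
p=read_camera('scene');K=p['camera_matrix'];T=p['extrinsics']
v,u=np.mgrid[:480,:640];d=p['range_z']
X=np.stack([(u-K[0,2])/K[0,0]*d,(v-K[1,2])/K[1,1]*d,d],-1)@T[:3,:3].T+T[:3,3]
m=(d>0)&(np.hypot(X[...,0]-.549,X[...,1]+.0925)<.025)&(X[...,2]>.225)&(p['frame'].max(2)<80)
print('knob z',m.sum(),np.percentile(X[m][:,2],[50,80,95]))
im=cv2.cvtColor(p['frame'],cv2.COLOR_RGB2BGR)[150:290,290:450]
cv2.imwrite('pics/e.png',cv2.resize(im,None,fx=4,fy=4,interpolation=cv2.INTER_CUBIC)); s=ctrl.read_state();print(s['tcp_pos'],s['orientation'],s['contact_force'])
```

```text
knob z 205 [0.2421 0.2437 0.2446]
[ 0.5045 -0.2111  0.3142] [0.9865 0.1634 0.0036 0.0038] [-1.0598 -0.4904  0.2263]
```

View pics/e.png

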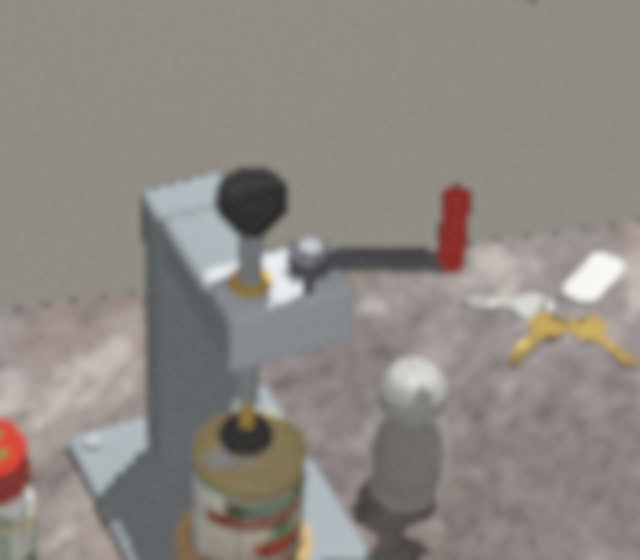

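The knob stayed down about 21 mm from its start, with the foot on the lid. The lever is unchanged. I'll descend beside the post.

Call:
send_rows(hand=[1,1,1,1], slide=[[0,0,0.8],[0,0,0.8],[0,0,0.5],[0,0,0]], yaw=[0,0,0,0])

```text
time: 6.9
tcp_pos: [0.5078, -0.2082, 0.2073]
orientation: [0.986, 0.166, 0.005, 0.004]
contact_force: [-0.3, 0.3, 0.4]
width: 0.0001
```

Call:
send_rows(hand=[1,1,1,1,1], slide=[[0,-0.2,0.04],[0,-0.2,0],[-0.03,-0.2,0],[-0.05,-0.2,0],[-0.03,-0.2,0]], yaw=[0,0,0,0,0])

```text
time: 7.4
tcp_pos: [0.4869, -0.1585, 0.209]
orientation: [0.986, 0.167, 0.007, 0.006]
contact_force: [1.0, -1.7, -1.1]
width: 0.0001
```

Call:
send_rows(hand=[1,1,1], slide=[[0.01,-0.16,0.04],[0.04,-0.16,0.04],[0.06,-0.16,0.04]], yaw=[0,0,0])

```text
time: 7.7
tcp_pos: [0.4844, -0.1332, 0.2045]
orientation: [0.986, 0.166, 0.009, 0.007]
contact_force: [0.2, -8.2, 6.5]
width: 0.0002
```

Run:
```python
from h import *
np.set_printoptions(precision=4,suppress=True)
s=ctrl.read_state();print(s['tcp_pos'],s['orientation'],s['contact_force'])
for c in ('scene','top'):
    p=read_camera(c)
    for n in ('lever_post','lever_pivot'):
        for r in finder.tip_of(p,n)[:1]: print(c,n,r['score'],atz(p,r['location'],.214))
    if c=='scene':
        im=cv2.cvtColor(p['frame'],cv2.COLOR_RGB2BGR)[150:290,290:450]
        cv2.imwrite('pics/f.png',cv2.resize(im,None,fx=4,fy=4,interpolation=cv2.INTER_CUBIC))
```

```text
[ 0.4844 -0.1332  0.2045] [0.986  0.1662 0.0091 0.0075] [ 0.2362 -8.2052  6.4629]
scene lever_post 0.84 [ 0.476  -0.1176  0.214 ]
scene lever_pivot 0.73 [ 0.5416 -0.124   0.214 ]
top lever_post 0.42 [ 0.5369 -0.0824  0.214 ]
top lever_pivot 0.77 [ 0.5493 -0.1206  0.214 ]
```

View pics/f.png

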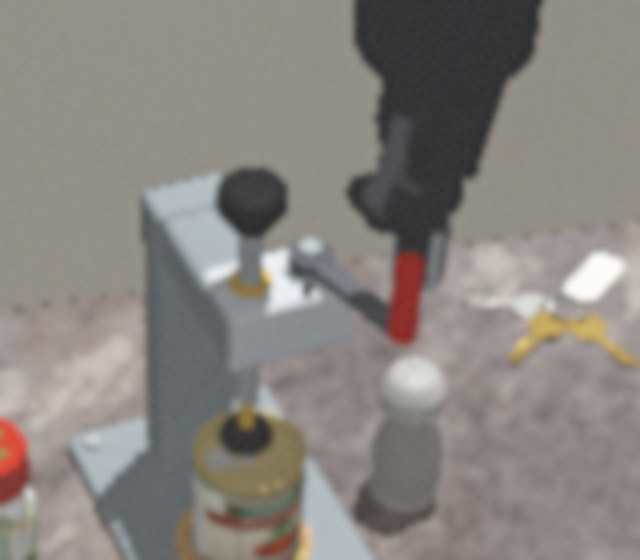

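The lever is at about 1.4 rad, with the finger flat on the post. I'll push on to the stop.

Call:
send_rows(hand=[1,1,1], slide=[[0.07,-0.15,-0.01],[0.07,-0.15,0],[0.07,-0.15,0]], yaw=[0,0,0])

```text
time: 8.3
tcp_pos: [0.4863, -0.1153, 0.2039]
orientation: [0.987, 0.163, 0.008, 0.011]
contact_force: [-2.8, -72.2, -3.5]
width: -0.0004
```

It's at its stop, with the force jumped to 72 N. Backing off straight away.

Call:
send_rows(hand=[1,1,1,1,1], slide=[[0,0.2,0],[0,0.4,0],[0,0.4,0],[0,0,-0.9],[0,0,-0.9]], yaw=[0,0,0,0,0])

```text
time: 8.8
tcp_pos: [0.4986, -0.1623, 0.2919]
orientation: [0.987, 0.162, 0.003, 0.009]
contact_force: [0.7, 0.1, 0.2]
width: 0.0001
```

Call:
send_rows(hand=[1,1,1,1,1], slide=[[-0.4,0.7,-0.2],[-0.4,0.7,0],[-0.4,0.7,0],[0,0,0],[0,0,0]], yaw=[0,0,0,0,0])

```text
time: 9.3
tcp_pos: [0.4774, -0.2826, 0.3106]
orientation: [0.987, 0.163, 0.007, 0.011]
contact_force: [0.2, 1.0, 0.0]
width: -0.0001
```

Run:
```python
from h import *
np.set_printoptions(precision=4,suppress=True)
s=ctrl.read_state();print(s['time'],s['tcp_pos'],s['contact_force'])
Z=dict(lever_post=.214,lever_pivot=.214,soup_tin=.012,spice_jar=0,salt_shaker=0,cream_pot=0)
ims=[]
for c in ('scene','top'):
    p=read_camera(c);K=p['camera_matrix'];T=p['extrinsics']
    for n,z in Z.items():
        for r in finder.tip_of(p,n)[:1]: print(c,n,r['score'],atz(p,r['location'],z)[:2])
    v,u=np.mgrid[:480,:640];d=p['range_z']
    X=np.stack([(u-K[0,2])/K[0,0]*d,(v-K[1,2])/K[1,1]*d,d],-1)@T[:3,:3].T+T[:3,3]
    m=(d>0)&(np.hypot(X[...,0]-.549,X[...,1]+.0925)<.025)&(X[...,2]>.225)&(p['frame'].max(2)<80)
    print('knob z',m.sum(),np.percentile(X[m][:,2],[50,80,95]))
    im=cv2.cvtColor(p['frame'],cv2.COLOR_RGB2BGR); im=im[160:340,270:450] if c=='scene' else im[180:300,270:420]
    ims.append(cv2.resize(im,(400,400) if c=='scene' else (400,320),interpolation=cv2.INTER_CUBIC))
ims[1]=cv2.copyMakeBorder(ims[1],0,80,0,0,cv2.BORDER_CONSTANT)
cv2.imwrite('pics/g.png',cv2.hconcat(ims))
```

```text
9.3 [ 0.4774 -0.2826  0.3106] [0.2042 0.9626 0.0279]
scene lever_post 0.69 [ 0.4827 -0.1001]
scene lever_pivot 0.74 [ 0.5351 -0.1201]
scene soup_tin 0.8 [ 0.5569 -0.0982]
scene salt_shaker 0.87 [ 0.5229 -0.1988]
scene cream_pot 0.65 [0.4878 0.0344]
knob z 204 [0.2423 0.2436 0.2445]
top lever_post 0.52 [ 0.4737 -0.0916]
top lever_pivot 0.89 [ 0.5438 -0.1208]
top soup_tin 0.67 [ 0.5435 -0.0829]
top spice_jar 0.73 [0.6159 0.0186]
top cream_pot 0.86 [0.4895 0.0269]
knob z 254 [0.2431 0.2444 0.2455]
```

View pics/g.png

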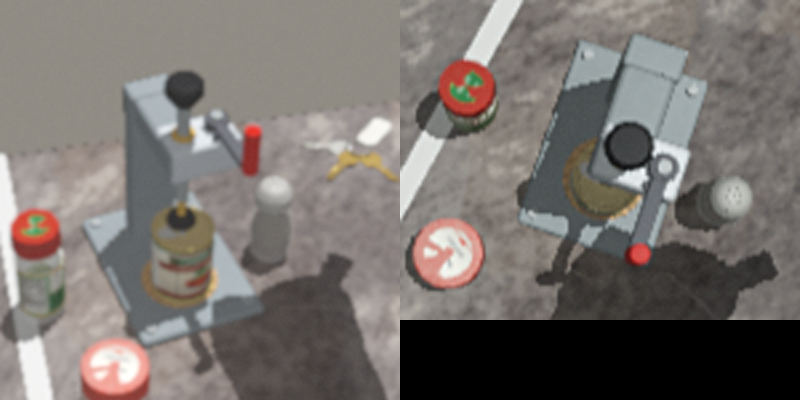

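The lever now lies parallel to the base's long edge, so it's home. The knob height hasn't changed, the foot is on the lid, the bystanders stand where they were, and the arm is clear. Handing in.

```bash
python3 -c "
from rig import ctrl
print(ctrl.close_job())"
```

```text
the job is handed in; nothing more can be done
None
```

I slid the stop rod down by its knob until the foot met the lid, swung the clamp lever to its stop with the closed fingers, backed the arm clear and handed the job in at about 9.4 s. No verdict was reported.

**What the last checks showed**
- **Rod:** it had been about 8 mm down at the start. I moved it roughly 20 mm further, and the knob height was the same before and after clamping (about 0.244 m).
- **Foot:** before clamping, depth showed it meeting the lid at z ≈ 0.085 m. The push force rose from about 7 N to 14.5 N, so I put the force on the lid at roughly 6–7 N. I inferred that figure from the wrist and did not measure it at the lid.
- **Lever:** in the top view it lies parallel to the base's edge, 16° against 17°, so it is home.
- **Tin, jar, shaker and pot:** they look unmoved, and the robot touches nothing.

**What disagreed or went less well**
- **Foot gap:** my image estimate still showed the foot clear of the lid at the moment of contact. Force and depth settled it, but the foot bears harder than "lightly".
- **Lever stop:** force on the finger jumped to about 72 N for a moment. That is under the 120 N wrist limit but above the 40 N limit for the arm and gripper body. I expect it counts as fingers only, though I could not confirm that.
- **Finder:** its tin and shaker positions scattered by up to about 15 mm between calls, so for those I relied on the pictures.

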